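# Fetch the boxed-in tin from the craft tray

## Task

The cream-lidded tin at the back of the craft-case tray is boxed in by three paint bottles: stand all three bottles upright on the grey drip mat first, then lift the tin out and set it down in the middle of the cork mat, and after that put every bottle back upright on the very spot in the tray that it came from. Set things down rather than dropping them, never let a bottle fall over, and do not disturb the purple and the orange capsule stacks in the tray's side bays.

Things in the scene. Friction and masses are not known exactly. Their poses are not given: they have to be found in the camera images.
- red_paint: red 60 ml paint bottle, round, 112 mm high: body 36 mm across up to 68 mm, shoulder up to 80 mm, then a red cap 26 mm across to the top; about 85 g. Starts upright in the tray on one of three small circles left, right and in front of the tin (which one differs each time). Origin at the centre of its underside, z up along the bottle.
- yellow_paint: yellow 60 ml paint bottle, round, 112 mm high: body 36 mm across up to 68 mm, shoulder up to 80 mm, then a yellow cap 26 mm across to the top; about 85 g. Starts upright in the tray on one of three small circles left, right and in front of the tin (which one differs each time). Origin at the centre of its underside, z up along the bottle.
- blue_paint: blue 60 ml paint bottle, round, 112 mm high: body 36 mm across up to 68 mm, shoulder up to 80 mm, then a blue cap 26 mm across to the top; about 85 g. Starts upright in the tray on one of three small circles left, right and in front of the tin (which one differs each time). Origin at the centre of its underside, z up along the bottle.
- tin: round screw-lid tin, 54 mm across, 26 mm high, aluminium with a cream lid, about 70 g. Stands at the back of the tray's middle bay, some 7 mm from the three bottles around it and from the back wall: fingers fit beside it only when the bottles are gone, and then only on its left and right (along the tray's y). Origin at the centre of its underside, z up.
- case_tray: fixed black-lined red tray, 138 (x) by 254 mm (y), walls 47 high, 4 thick, floor 4 thick; dividers 42 high at y = +-81 make a middle bay and two side bays of capsules (top 52 mm over the table). Circles on the floor: bottles at (x, y) = (26, 52), (26, -52), (-21, 0), tin at (31, 0) mm, all within 2 mm. Origin: centre of its underside, on the table; x to the back, y to the left.
- drip_mat: fixed light-grey rubber mat with a darker border line, 190 mm (its x) by 110 mm (its y), 3 mm thick, to the robot's left or right of the tray. The bottles wait here, wholly on the mat. Origin at the centre of its underside on the table, z up.
- cork_mat: fixed brown cork mat, 130 mm (its x) by 110 mm (its y), 3 mm thick, on the other side of the tray from the drip mat. The tin goes in its middle. Origin at the centre of its underside on the table, z up.
- purple_stack: stack of nested coffee capsules, 36 mm across at the rims, purple dome on top, 48 mm high, about 30 g, loose in the middle of the left (+y) side bay of the case tray. Leave it alone. Origin at the centre of its underside, z up.
- orange_stack: stack of nested coffee capsules, 36 mm across at the rims, orange dome on top, 48 mm high, about 30 g, loose in the middle of the right (-y) side bay of the case tray. Leave it alone. Origin at the centre of its underside, z up.
Mind the look-alikes: they are no part of the job. Several things have the shape of the red_paint; the one meant has the colours described above.

How it is judged:
On the way, in this order (a step that is already met when the one before it is completed fails the run):
1. all three bottles stand upright and released on the drip mat together, the tin still in its place (x of red_paint in the frame of drip_mat between -0.085 and 0.085 m and y of red_paint in the frame of drip_mat between -0.045 and 0.045 m and height (world z) of each of red_paint, yellow_paint, blue_paint below 0.01 m and angle between each of red_paint, yellow_paint, blue_paint's own z axis and vertical below 0.1 rad and linear speed of each of red_paint, yellow_paint, blue_paint below 0.03 m/s and x of yellow_paint in the frame of drip_mat between -0.085 and 0.085 m and y of yellow_paint in the frame of drip_mat between -0.045 and 0.045 m and x of blue_paint in the frame of drip_mat between -0.085 and 0.085 m and y of blue_paint in the frame of drip_mat between -0.045 and 0.045 m and contact force between each of red_paint, yellow_paint, blue_paint and the fingers below 0.1 N and distance of tin from where it was at the start of the episode below 0.015 m), for 0.2 s.
2. the tin stands released in the middle of the cork mat while all three bottles still wait on the drip mat (horizontal distance between tin and cork_mat below 0.015 m and height (world z) of each of tin, red_paint, yellow_paint, blue_paint below 0.01 m and angle between each of tin, red_paint, yellow_paint, blue_paint's own z axis and vertical below 0.1 rad and linear speed of each of tin, red_paint, yellow_paint, blue_paint below 0.03 m/s and contact force between tin and the fingers below 0.1 N and x of red_paint in the frame of drip_mat between -0.085 and 0.085 m and y of red_paint in the frame of drip_mat between -0.045 and 0.045 m and x of yellow_paint in the frame of drip_mat between -0.085 and 0.085 m and y of yellow_paint in the frame of drip_mat between -0.045 and 0.045 m and x of blue_paint in the frame of drip_mat between -0.085 and 0.085 m and y of blue_paint in the frame of drip_mat between -0.045 and 0.045 m), for 0.2 s.
At the end, for the whole second after the job is handed in: each paint bottle stands upright and at rest within 15 mm of where it stood at the start; the tin lies flat and at rest on the cork mat with its centre within 15 mm of the mat's centre; both capsule stacks are upright within 15 mm of their starting places; everything is released (distance of each of red_paint, yellow_paint, blue_paint, purple_stack, orange_stack from where it was at the start of the episode below 0.015 m and angle between each of red_paint, yellow_paint, blue_paint, tin's own z axis and vertical below 0.1 rad and linear speed of each of red_paint, yellow_paint, blue_paint below 0.02 m/s and horizontal distance between tin and cork_mat below 0.015 m and height (world z) of tin below 0.01 m and linear speed of tin below 0.03 m/s and angle between each of purple_stack, orange_stack's own z axis and vertical below 0.2 rad); the robot touches nothing.
It fails at once if a paint bottle is knocked or laid over (angle between any of red_paint, yellow_paint, blue_paint's own z axis and vertical above 0.9 rad).
It fails at once if a bottle or the tin is dropped or thrown down instead of being set down ((height (world z) of red_paint below 0.03 m and linear speed of red_paint above 0.7 m/s) or (height (world z) of yellow_paint below 0.03 m and linear speed of yellow_paint above 0.7 m/s) or (height (world z) of blue_paint below 0.03 m and linear speed of blue_paint above 0.7 m/s) or (height (world z) of tin below 0.03 m and linear speed of tin above 0.7 m/s)).
It fails at once if a capsule stack is upset or pushed away (angle between any of purple_stack, orange_stack's own z axis and vertical above 0.6 rad or distance of any of purple_stack, orange_stack from where it was at the start of the episode above 0.03 m).
It also fails if it takes over 138 s, if anything falls off the work surface, if the arm or the gripper's body presses on something with over 40 N, if the wrist force passes 120 N, or if a joint passes its speed limit or range.

## Robot

A 6-joint arm with a two-finger parallel gripper is mounted at the origin on the work surface. World frame = base frame: x ahead of the robot, y to its left, z up, the work surface at z = 0. Lengths are in m, angles in rad, forces in N, time in s.
With the tool pointing down it reaches from about 0.35 to 0.775 m from the base axis. Payload 5.5 kg.
Tool frame: the origin (TCP) lies at the very end of the fingers, on their centre line; the grasp point (between the pads) lies 19 mm behind it (grip_point_offset is the distance from the TCP to the grasp point, in m); z points along the fingers, y is the direction in which the jaws open and shut (so a half turn about z gives the same grasp; the last joint's range is limited). The gripper opens to 85 mm and grips with 20 to 120 N. Pads are 22 mm wide; open, the fingers measure 114 mm over their backs; the gripper's body (76 mm by 85 mm) begins 54 mm behind the grasp point. The pads swing forward as they close: fully open they stand 13 mm farther back than shut.
Start: joints at [-1.483, 0.313, 0.046, 1.304, 0, 1.431], TCP at [0.13, -0.56, 0.197] pointing down, gripper open.
Joint ranges: [-2.76, 2.76], [-0.86, 1.69], [-1.03, 1.26], [-2.2, 2.34], [-1.47, 1.5], [-3.14, 3.14]. Speed limits (rad/s): [2.57, 2.57, 3.14, 3.14, 3.14, 3.14].

## Interface

Orientations are given as a unit quaternion [w, x, y, z].
In Python, from workcell import * gives the robot as it stands.
- The arm moves only by the shell command python3 -m crank 'ROWS' [OPENING] [FORCE]. ROWS is a JSON object of lists of equal length, an entry for each row: "travel": the shift along the tool's x, y, z in units of 40 mm (1.0 is 40 mm), a list of three; "turn": the turn about the tool's z in rad. In form: {"travel": [[x, y, z], ...], "turn": [turn, ...]}. A call has 1 to 5 rows; each row is the pose to reach, as a shift and turn from the pose commanded when the call began, along the tool's axes at that moment; what a row does not reach only later rows make up. A row lasts 1/12 s, in which the tool goes at most 41.7 mm and 7.16 degrees, less where a joint would pass 70% of its speed; a pose out of reach is approached as far as the arm can. A call with a gripper value outside its range is refused whole. OPENING is the finger opening in mm, from 0 to 85.4, set as the call begins (- or left out, the last holds). The fingers move at their own pace and stop on an object; FORCE is the grip in N (left out, the last holds). Time passes only in rows, so rows that repeat a pose let the fingers close. It gives the time, the measured TCP pose, the force and the opening at its end, in the units of the state.
- get_state(): the state, without advancing time (a new reading comes with each control period).
- read_camera(name): name is "side" or "top" or "wrist"; returns a dict with "image" (480x640x3 uint8, red, green, blue), "K" (3x3 intrinsics, pixels), "R" (3x3) and "t" (3): a world point X has camera coordinates R X + t. Camera axes: x right, y down, z forward; pixel columns grow to the right and rows downward; lengths in m; the calibration is good to about 2 mm. A picture is of the moment at which its call begins. There is no depth.
- hand_in(): hands the job in, once; it reports no verdict.
The state is a dict: "clock": time; "joint_pos": joint angles; "qvel": joint speeds; "tau": joint torques, N m; "tcp_pos": TCP position; "orientation": TCP orientation; "wrist_force": force on the tool from outside, world axes, zero at the start; "ft_torque": the same for the moment, N m; "finger_gap": finger opening in m.
Only numpy, scipy, OpenCV 4.12 (cv2) and the standard library are available. Lean on these libraries where they do the work, as an engineer would, in place of code of your own. Each camera call takes 0.05 s, during which the arm holds its last target. There are 200 camera calls.

## Working session

There is one attempt and no reset: what is moved stays moved. The work goes in short steps, Python scripts to look and compute and a shell command to move; the robot and the scene stay as the last step left them, time stands still between calls to the robot, and variables do not carry over. Pictures are saved under pics/ and viewed, about 12 in all and at most 16, crops included, and the job is handed in when it is done.

```bash
mkdir -p pics; ls; python3 - <<'E'
from workcell import *
import cv2
print(get_state())
for n in("top","side"):
    c=read_camera(n); cv2.imwrite(f"pics/{n}0.png",c["image"][:,:,::-1]); print(n,c["K"],c["R"],c["t"])
E
```

```text
pics
{'clock': 0.0, 'joint_pos': array([-1.48259064e+00,  3.14015609e-01,  4.49569598e-02,  1.30358949e+00,
        7.58918773e-06,  1.43123163e+00]), 'qvel': array([-0.00142723, -0.00026488,  0.00066864,  0.00064641,  0.00032412,
       -0.00137339]), 'tau': array([ 9.72082926e-04, -4.80629325e+01,  2.98529953e+01,  1.94372825e-02,
       -4.02616411e-05,  3.31469316e-06]), 'tcp_pos': array([ 0.12979976, -0.55956244,  0.19589127]), 'orientation': array([-9.25502867e-04,  9.93521662e-01,  1.13639119e-01,  2.75675237e-05]), 'wrist_force': array([-0.31134559,  0.17085929,  0.00365918]), 'ft_torque': array([ 0.01625983, -0.01140943, -0.00762447]), 'finger_gap': 0.08549840248007308}
top [[578.00640049   0.         313.26606838]
 [  0.         578.00640049 243.0858927 ]
 [  0.           0.           1.        ]] [[ 0.00413373 -0.99993903 -0.01023965]
 [-0.99787814 -0.00345942 -0.06501735]
 [ 0.06497796  0.01048669 -0.9978316 ]] [0.01619497 0.56228951 0.93271548]
side [[445.96348538   0.         315.0301528 ]
 [  0.         445.96348538 235.28790531]
 [  0.           0.           1.        ]] [[ 0.91864529 -0.39479733  0.01502971]
 [-0.24663538 -0.60277885 -0.75883375]
 [ 0.30864513  0.69339219 -0.65111094]] [-0.48824196  0.19160561  0.8108368 ]
```

View pics/top0.png

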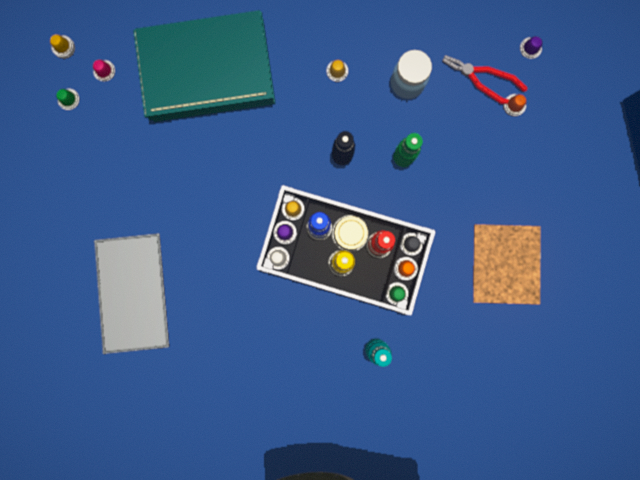

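The top view shows the tray (corners about (283,187), (434,231), (411,313), (259,268)), with blue at the left, red at the right and yellow in front. The grey mat is on the left and the cork on the right. Loose bottles (black, green, teal) stand around the tray.

```bash
python3 - <<'E'
import cv2,numpy as np
a=cv2.imread("pics/top0.png")
c=cv2.resize(a[175:325,250:450],None,fx=4,fy=4,interpolation=cv2.INTER_CUBIC)
cv2.imwrite("pics/trayc.png",c)
h=cv2.cvtColor(a,cv2.COLOR_BGR2HSV)
def rect(m,n):
    m=cv2.morphologyEx(m.astype(np.uint8),cv2.MORPH_OPEN,np.ones((3,3)))
    cs,_=cv2.findContours(m,cv2.RETR_EXTERNAL,cv2.CHAIN_APPROX_NONE);k=max(cs,key=cv2.contourArea)
    print(n,cv2.minAreaRect(k),cv2.boxPoints(cv2.minAreaRect(k)).round(1).tolist())
H,S,V=h[...,0],h[...,1],h[...,2]
x=np.arange(640)[None,:]+0*H.astype(int)
rect((x<200)&(S<60)&(V>60)&(np.arange(480)[:,None]>200),"drip")
rect((x>450)&(H<30)&(S>60)&(np.arange(480)[:,None]>200)&(V>80),"cork")
E
```

```text
drip ((131.0137939453125, 293.16552734375), (115.10104370117188, 65.77202606201172), 85.2363510131836) [[93.5, 238.5], [159.0, 233.10000610351562], [168.60000610351562, 347.79998779296875], [103.0, 353.20001220703125]]
cork ((506.0, 264.0), (78.0, 66.0), 90.0) [[473.0, 225.0], [539.0, 225.0], [539.0, 303.0], [473.0, 303.0]]
```

View pics/trayc.png

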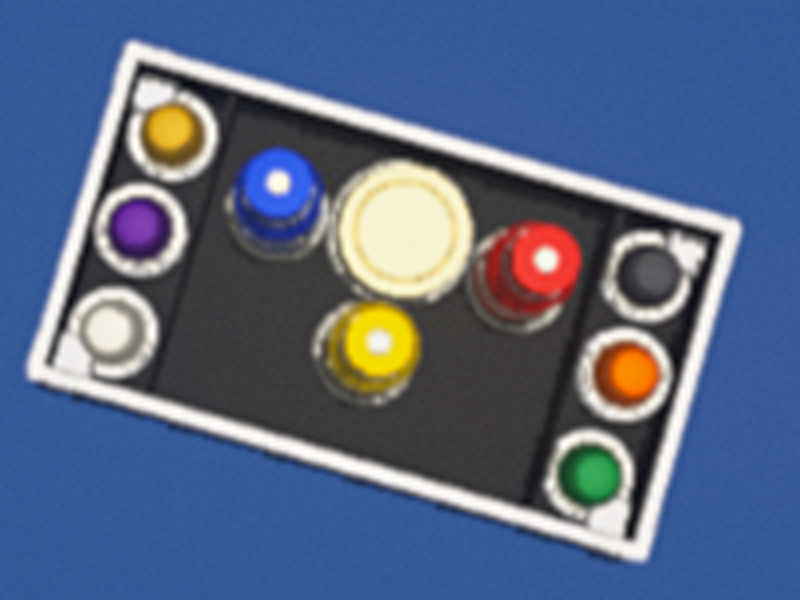

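View pics/side0.png

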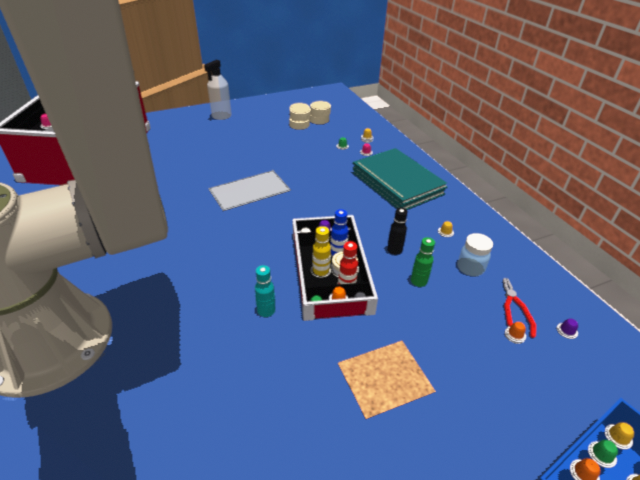

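```bash
cat > h.py <<'E'
from workcell import *
import cv2,numpy as np
def px2w(c,u,v,z):
    d=np.linalg.inv(c["K"])@[u,v,1.]; d=c["R"].T@d; o=-c["R"].T@c["t"]
    return o+d*(z-o[2])/d[2]
def w2px(c,X):
    p=c["K"]@(c["R"]@np.asarray(X,float)+c["t"]); return p[:2]/p[2]
def yaw():  # direction of tool x,y in world
    w,x,y,z=get_state()["orientation"]
    return np.array([[1-2*(y*y+z*z),2*(x*y-z*w),2*(x*z+y*w)],[2*(x*y+z*w),1-2*(x*x+z*z),2*(y*z-x*w)],[2*(x*z-y*w),2*(y*z+x*w),1-2*(x*x+y*y)]])
E
python3 - <<'E'
from h import *
c=read_camera("top"); f=lambda u,v,z:px2w(c,u,v,z).round(4)
k=lambda u,v,z:f(250+u/4-.375,175+v/4-.375,z)
C=[k(132,42,.047),k(742,225,.047),k(642,560,.047),k(28,375,.047)]
C=np.array(C);print(C)
ctr=C.mean(0);l=C[0]+C[3]-C[1]-C[2];th=np.arctan2(l[1],l[0])-np.pi/2
print("tray",ctr,th,np.linalg.norm(C[0]-C[1]),np.linalg.norm(C[0]-C[3]))
R=np.array([[np.cos(th),-np.sin(th)],[np.sin(th),np.cos(th)]])
for n,p in dict(L=(.026,.052),R=(.026,-.052),F=(-.021,0),tin=(.031,0)).items(): print(n,(ctr[:2]+R@p).round(4))
print("caps b r y",k(280,182,.116),k(544,259,.116),k(379,342,.116),"tin",k(405,228,.030))
print("base",k(280,205,.02),k(517,278,.02),k(367,352,.02))
print("drip",f(131,293.2,.003),[f(*p,.003)[:2] for p in [[93.5, 238.5], [159.0, 233.1], [168.6, 347.8], [103.0, 353.2]]])
print("cork",f(506.5,264.2,.003))
print("caps black green teal",f(345,139,.112),f(414,141,.112),f(383,358,.112))
print(yaw())
E
```

```text
[[ 0.6535  0.0677  0.047 ]
 [ 0.5805 -0.1762  0.047 ]
 [ 0.4476 -0.1355  0.047 ]
 [ 0.5197  0.1081  0.047 ]]
tray [ 0.550325 -0.033975  0.047   ] -0.28929119516665125 0.25459027868322076 0.13976623340420954
L [0.5901 0.0084]
R [ 0.5604 -0.0912]
F [ 0.5302 -0.028 ]
tin [ 0.58   -0.0428]
caps b r y [0.59  0.008 0.116] [ 0.5617 -0.0894  0.116 ] [ 0.5309 -0.0286  0.116 ] tin [ 0.5804 -0.0429  0.03  ]
base [0.5905 0.008  0.02  ] [ 0.5608 -0.0893  0.02  ] [ 0.5302 -0.0279  0.02  ]
drip [0.4784 0.3222 0.003 ] [array([0.5697, 0.3877]), array([0.5791, 0.2775]), array([0.3885, 0.2575]), array([0.3791, 0.3663])]
cork [ 0.5292 -0.3029  0.003 ]
caps black green teal [ 0.7127 -0.0296  0.112 ] [ 0.7099 -0.1329  0.112 ] [ 0.3881 -0.0853  0.112 ]
[[ 9.74169703e-01  2.25817127e-01 -1.24581500e-04]
 [ 2.25817066e-01 -9.74168632e-01  1.45932269e-03]
 [ 2.08176669e-04 -1.44976058e-03 -9.99998927e-01]]
```

```bash
R='5'
python3 -m crank '{"travel": [[0.7,-0.55,0],[1.4,-1.1,0],[2.1,-1.65,0],[2.8,-2.2,0],[3.5,-2.75,0]], "turn":[0,0,0,0,0]}' 85 40
python3 -m crank '{"travel": [[0.7,-0.55,0],[1.4,-1.1,0],[2.1,-1.65,0],[2.8,-2.2,0],[3.5,-2.75,0]], "turn":[0,0,0,0,0]}'
python3 -m crank '{"travel": [[0.7,-0.55,0],[1.4,-1.1,0],[2.1,-1.65,0],[2.8,-2.2,0],[3.5,-2.75,0]], "turn":[0,0,0,0,0]}'
python3 -m crank '{"travel": [[0.7,-0.55,0],[1.4,-1.1,0],[2.1,-1.65,0],[2.8,-2.2,0],[3.5,-2.75,0]], "turn":[0,0,0,0,0]}' 50
for i in 1 2 3 4; do python3 -m crank '{"travel": [[0,0,0],[0,0,0],[0,0,0],[0,0,0],[0,0,0]], "turn":[-0.12,-0.24,-0.36,-0.48,-0.6]}'; done
python3 -m crank '{"travel": [[0,0,0],[0,0,0],[0,0,0],[0,0,0]], "turn":[-0.12,-0.224,-0.224,-0.224]}'
cat >> h.py <<'E'
TH=-0.2893; O=np.array([.5503,-.0340]); EX=np.array([np.cos(TH),np.sin(TH)]); EY=np.array([-np.sin(TH),np.cos(TH)])
B=dict(blue=(.5902,.0083),red=(.5607,-.0903),yellow=(.5303,-.0282),tin=(.5802,-.0429),
 far=(.5331,.3280),mid=(.4784,.3222),near=(.4237,.3164),cork=(.5292,-.3029))
def to(n,z=None):
    s=get_state();M=yaw();p=s["tcp_pos"]; d=np.array([*B[n],p[2] if z is None else z])-p
    print(n,"travel units",(M.T@d/.04).round(3),"turn",round(float(np.arctan2(M[1,0],M[0,0])-(TH+np.pi)),4),"t",round(s["clock"],2),"tcp",p.round(4),"gap",round(s["finger_gap"],4),"F",s["wrist_force"].round(2))
E
python3 -c "
from h import *
to('blue',.081);print(get_state()['joint_pos'].round(2))"
```

```text
clock: 0.57
tcp_pos: [0.2419, -0.4198, 0.1964]
orientation: [-0.0, 0.994, 0.113, -0.0]
wrist_force: [1.3, 0.3, 0.1]
finger_gap: 0.085
clock: 0.98
tcp_pos: [0.3536, -0.281, 0.1967]
orientation: [0.0, 0.994, 0.113, -0.0]
wrist_force: [-0.1, -1.0, -0.0]
finger_gap: 0.0848
clock: 1.4
tcp_pos: [0.4652, -0.1422, 0.1967]
orientation: [0.0, 0.994, 0.114, -0.0]
wrist_force: [-0.4, -0.8, -0.2]
finger_gap: 0.0853
clock: 1.82
tcp_pos: [0.5767, -0.0034, 0.1965]
orientation: [0.0, 0.994, 0.114, -0.0]
wrist_force: [0.4, -0.9, -0.1]
finger_gap: 0.0503
clock: 2.23
tcp_pos: [0.5758, -0.0048, 0.1962]
orientation: [-0.0, 0.914, 0.405, -0.0]
wrist_force: [-0.0, -0.7, 0.3]
finger_gap: 0.0503
clock: 2.65
tcp_pos: [0.5758, -0.0051, 0.1964]
orientation: [-0.0, 0.754, 0.657, -0.0]
wrist_force: [0.4, 0.4, -0.5]
finger_gap: 0.05
clock: 3.07
tcp_pos: [0.5757, -0.0051, 0.1964]
orientation: [-0.0, 0.526, 0.85, -0.0]
wrist_force: [-0.1, 0.3, 0.7]
finger_gap: 0.0499
clock: 3.48
tcp_pos: [0.5757, -0.005, 0.1964]
orientation: [-0.0, 0.251, 0.968, -0.0]
wrist_force: [-0.4, -0.9, 0.6]
finger_gap: 0.0498
clock: 3.82
tcp_pos: [0.5758, -0.0051, 0.1965]
orientation: [-0.0, 0.146, 0.989, -0.0]
wrist_force: [0.5, -0.3, -0.2]
finger_gap: 0.0501
blue travel units [-0.25   0.424  2.886] turn -0.0035 t 3.82 tcp [ 0.5758 -0.0051  0.1965] gap 0.0501 F [ 0.53 -0.35 -0.25]
[-0.15  0.32  0.05  1.3  -0.    0.14]
```

```bash
python3 -m crank '{"travel": [[-0.25,0.42,0.5],[-0.25,0.42,1],[-0.25,0.42,1.4],[-0.25,0.42,1.4],[-0.25,0.42,1.4]], "turn":[0,0,0,0,0]}' | grep tcp
python3 - <<'E'
from h import *
to("blue",.081)
c=read_camera("wrist");cv2.imwrite("pics/w1.png",c["image"][:,:,::-1])
p=[*B["blue"],.116];print(w2px(c,p),w2px(c,get_state()["tcp_pos"]))
E
```

```text
tcp_pos: [0.5895, 0.0083, 0.14]
blue travel units [-0.021  0.006  1.475] turn -0.0022 t 4.23 tcp [0.5895 0.0083 0.14  ] gap 0.0503 F [-0.44 -0.76 -0.19]
[317.05553021 261.1341465 ] [316.80985486 278.59120737]
```

View pics/w1.png

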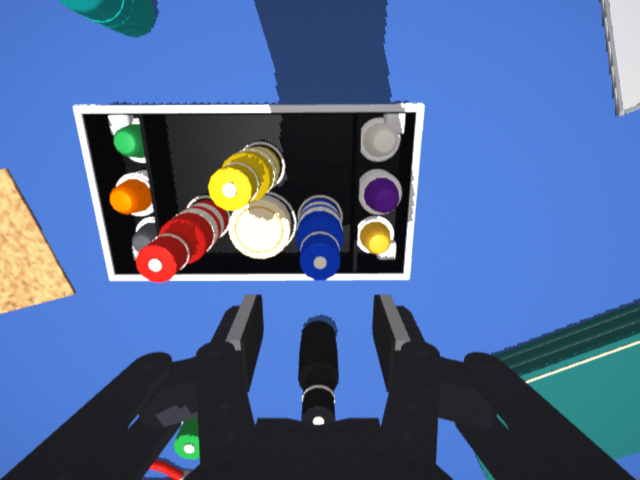

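The wrist view shows the blue cap centred at (320,262) against a predicted (317,261), so it is aligned within about 1 mm. I'll descend and grip.

```bash
python3 -m crank '{"travel": [[-0.02,0,0.4],[-0.02,0,0.8],[-0.02,0,1.2],[-0.02,0,1.48],[-0.02,0,1.48]], "turn":[0,0,0,0,0]}' | grep tcp
python3 -m crank '{"travel": [[0,0,0],[0,0,0],[0,0,0],[0,0,0],[0,0,0]], "turn":[0,0,0,0,0]}' 10 40
python3 -m crank '{"travel": [[0,0,0],[0,0,0],[0,0,-0.1],[0,0,-0.3],[0,0,-0.5]], "turn":[0,0,0,0,0]}'
python3 -c "
from h import *
to('blue',.2);"
```

```text
tcp_pos: [0.5904, 0.0078, 0.0807]
clock: 5.12
tcp_pos: [0.5918, 0.0078, 0.0825]
orientation: [0.001, 0.144, 0.99, -0.0]
wrist_force: [0.2, 0.3, 0.2]
finger_gap: 0.0101
clock: 5.53
tcp_pos: [0.591, 0.0079, 0.1021]
orientation: [-0.0, 0.144, 0.99, -0.0]
wrist_force: [0.7, -0.7, 0.6]
finger_gap: 0.0102
blue travel units [ 0.022  0.003 -2.447] turn -0.0005 t 5.53 tcp [0.591  0.0079 0.1021] gap 0.0102 F [ 0.69 -0.7   0.6 ]
```

```bash
python3 - <<'E'
from h import *
a=read_camera("wrist")["image"][:,:,::-1];b=read_camera("side")["image"][:,:,::-1]
b=cv2.resize(b[130:330,230:500],None,fx=2,fy=2)
cv2.imwrite("pics/w2.png",np.hstack([cv2.resize(a,(400,300)),cv2.resize(b,(400,300))]))
E
```

```text
(no output)
```

View pics/w2.png

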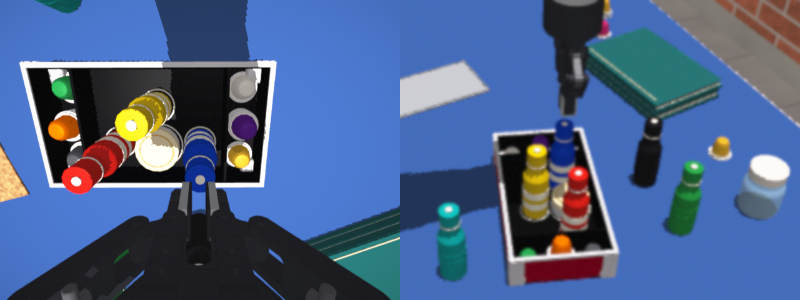

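```bash
python3 - <<'E'
from h import *
p=get_state()["tcp_pos"];print(p)
for n in("side","wrist","top"):
    c=read_camera(n);print(n,"tcp",w2px(c,p),"cap",w2px(c,[*B["blue"],.116]),"base",w2px(c,[*B["blue"],.004]))
    if n!="wrist": cv2.imwrite(f"pics/{n}3.png",c["image"][:,:,::-1])
a=cv2.imread("pics/top3.png")[150:300,250:450];b=cv2.imread("pics/side3.png")[130:280,260:460]
cv2.imwrite("pics/v3.png",np.hstack([cv2.resize(a,(400,300)),cv2.resize(b,(400,300))]))
E
```

```text
[0.59258649 0.00772894 0.10375129]
side tcp [341.18970147 217.12652697] cap [340.34634811 212.5911671 ] base [337.73943956 252.30136314]
wrist tcp [316.69746392 277.42518396] cap [316.40517036 283.16219918] base [316.65012411 223.15030096]
top tcp [319.82941296 219.23231591] cap [319.44707363 219.95703274] base [319.41823649 226.98153411]
```

View pics/v3.png

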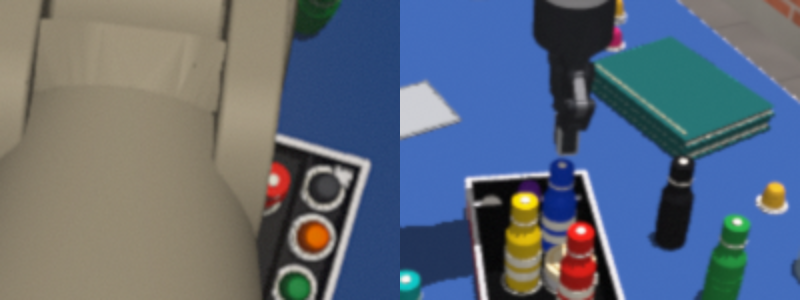

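```bash
python3 - <<'E'
from h import *
import workcell; print([k for k in dir(workcell) if not k.startswith('_')])
c=read_camera("wrist");a=c["image"][210:360,220:420,::-1]
b=read_camera("side")["image"][170:245,295:395,::-1]
cv2.imwrite("pics/v4.png",np.hstack([cv2.resize(a,(400,300),interpolation=2),cv2.resize(b,(400,300),interpolation=2)]))
print(get_state()["joint_pos"],get_state()["tcp_pos"],get_state()["finger_gap"])
E
```

```text
['MotionError', 'get_state', 'grip_point_offset', 'hand_in', 'read_camera']
[-1.22297307e-01  3.87264457e-01 -8.50692327e-02  1.09893994e+00
 -9.91707750e-05  1.67494951e-01] [0.59092974 0.00793699 0.10130671] 0.010281250296970175
```

View pics/v4.png

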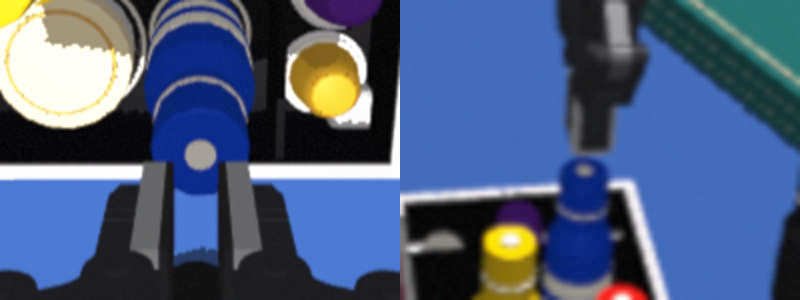

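```bash
python3 - <<'E'
from h import *
w=read_camera("wrist");s=read_camera("side")
print("wrist cam pos",-w["R"].T@w["t"])
P=[c["K"]@np.c_[c["R"],c["t"]] for c in(w,s)]
X=cv2.triangulatePoints(P[0],P[1],np.array([318.,291.]),np.array([343.,208.]));X=X[:3]/X[3];print(X.T, [w2px(c,X[:,0]) for c in(w,s)])
E
```

```text
wrist cam pos [0.51365021 0.03145031 0.27787238]
[[0.59330769 0.00875993 0.12494053]] [array([319.52069814, 300.09494341]), array([341.83449155, 208.67887535])]
```

The fingertips triangulate to z≈0.125, while the reported TCP z is about 0.102. The fingers therefore closed just above the cap. I'll reopen and go about 20 mm deeper (still safe whichever figure is right), then check the gap.

```bash
python3 -m crank '{"travel": [[0,0,0],[0,0,0],[0,0,0],[0,0,0],[0,0,0]], "turn":[0,0,0,0,0]}' 50 40 | grep gap
python3 -m crank '{"travel": [[0,0,0.2],[0,0,0.4],[0,0,0.7],[0,0,1.0],[0,0,1.05]], "turn":[0,0,0,0,0]}' |egrep "tcp|force"
python3 -m crank '{"travel": [[0,0,0],[0,0,0],[0,0,0],[0,0,0],[0,0,0]], "turn":[0,0,0,0,0]}' 10 40
python3 - <<'E'
from h import *
print(grip_point_offset);to("blue",.06)
c=read_camera("wrist");a=c["image"][180:360,200:440,::-1]
b=read_camera("side")["image"][170:260,285:405,::-1]
cv2.imwrite("pics/v5.png",np.hstack([cv2.resize(a,(400,300),interpolation=2),cv2.resize(b,(400,300),interpolation=2)]))
E
```

```text
finger_gap: 0.0499
tcp_pos: [0.5891, 0.0081, 0.0565]
wrist_force: [-0.8, 0.5, 1.0]
clock: 7.23
tcp_pos: [0.5916, 0.0079, 0.0601]
orientation: [0.001, 0.144, 0.99, -0.0]
wrist_force: [0.3, -0.1, 0.3]
finger_gap: 0.0246
0.0187
blue travel units [0.036 0.001 0.004] turn -0.0005 t 7.23 tcp [0.5916 0.0079 0.0601] gap 0.0246 F [ 0.3  -0.11  0.29]
```

View pics/v5.png

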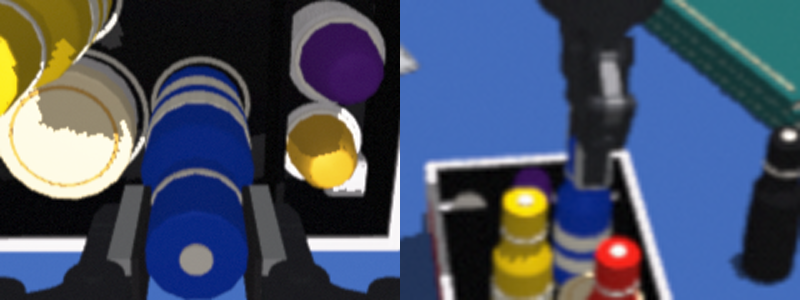

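Blue is gripped by its cap (gap 24.6 mm, jaws centred in the view). True tip height ≈ reported + 20 mm. Now lifting.

```bash
python3 -m crank '{"travel": [[0,0,-0.2],[0,0,-0.5],[0,0,-1.0],[0,0,-1.5],[0,0,-2]], "turn":[0,0,0,0,0]}'|egrep "tcp|gap"
python3 -m crank '{"travel": [[0,0,-0.5],[0,0,-0.9],[0,0,-1],[0,0,-1]], "turn":[0,0,0,0]}' |egrep "tcp|gap"
python3 -c "
from h import *
to('far');"
```

```text
tcp_pos: [0.591, 0.0079, 0.141]
finger_gap: 0.0245
tcp_pos: [0.5923, 0.0078, 0.1816]
finger_gap: 0.0242
far travel units [ 3.705  7.249 -0.01 ] turn -0.0005 t 8.08 tcp [0.5923 0.0078 0.1816] gap 0.0242 F [-0.21 -0.07 -0.26]
```

```bash
python3 -m crank '{"travel": [[0.1,0.2,0],[0.3,0.6,0],[0.6,1.2,0],[0.9,1.8,0],[1.2,2.4,0]], "turn":[0,0,0,0,0]}'|egrep "tcp|gap"
python3 -m crank '{"travel": [[0.3,0.6,0],[0.6,1.2,0],[0.9,1.8,0],[1.2,2.4,0],[1.5,3.0,0]], "turn":[0,0,0,0,0]}'|egrep "tcp|gap"
python3 -m crank '{"travel": [[0.3,0.6,0],[0.6,1.2,0],[0.9,1.7,0],[1,1.85,0],[1,1.85,0]], "turn":[0,0,0,0,0]}'|egrep "tcp|gap"
python3 -c "
from h import *
to('far',.0588);"
```

```text
tcp_pos: [0.571, 0.115, 0.1777]
finger_gap: 0.0242
tcp_pos: [0.5476, 0.2473, 0.1777]
finger_gap: 0.0246
tcp_pos: [0.5302, 0.3299, 0.1777]
finger_gap: 0.0247
far travel units [-0.09  -0.02   2.973] turn 0.0029 t 9.33 tcp [0.5302 0.3299 0.1777] gap 0.0247 F [ 0.45  0.15 -0.69]
```

```bash
python3 -m crank '{"travel": [[-0.05,0,0.4],[-0.05,0,0.9],[-0.05,0,1.4],[-0.05,0,1.9],[-0.05,0,2.3]], "turn":[0,0,0,0,0]}'|egrep "tcp|force"
python3 -m crank '{"travel": [[0,0,0.25],[0,0,0.45],[0,0,0.6],[0,0,0.66],[0,0,0.7]], "turn":[0,0,0,0,0]}'|egrep "tcp|force"
python3 -m crank '{"travel": [[0,0,0.02],[0,0,0.03],[0,0,0.03]], "turn":[0,0,0]}'|egrep "tcp|force"
```

```text
tcp_pos: [0.5332, 0.3257, 0.0852]
wrist_force: [0.3, -0.9, -0.3]
tcp_pos: [0.5344, 0.3274, 0.0597]
wrist_force: [-0.3, -0.4, -0.6]
tcp_pos: [0.5345, 0.3278, 0.059]
wrist_force: [-0.3, -0.7, 0.1]
```

```bash
python3 -m crank '{"travel": [[0,0,0.01],[0,0,0.02],[0,0,0.02]], "turn":[0,0,0]}'|egrep "tcp|force"
python3 -m crank '{"travel": [[0,0,0.01],[0,0,0.02],[0,0,0.02]], "turn":[0,0,0]}'|egrep "tcp|force"
python3 -m crank '{"travel": [[0,0,0.01],[0,0,0.02],[0,0,0.02]], "turn":[0,0,0]}'|egrep "tcp|force"
```

```text
tcp_pos: [0.5347, 0.3279, 0.0585]
wrist_force: [-0.4, 0.8, 3.7]
tcp_pos: [0.535, 0.328, 0.0585]
wrist_force: [-1.9, -0.5, 8.0]
tcp_pos: [0.5352, 0.328, 0.0584]
wrist_force: [-2.5, -1.7, 12.6]
```

Contact was felt at about 3.04 units down from the carry height. Releasing and going back up.

```bash
python3 -m crank '{"travel": [[0,0,-0.03],[0,0,-0.05],[0,0,-0.05],[0,0,-0.05],[0,0,-0.05]], "turn":[0,0,0,0,0]}' 50|egrep "force|gap"
python3 -m crank '{"travel": [[0,0,-0.4],[0,0,-0.9],[0,0,-1.6],[0,0,-2.3],[0,0,-3.04]], "turn":[0,0,0,0,0]}'|egrep "tcp|gap"
python3 -c "
from h import *
to('yellow');"
```

```text
wrist_force: [0.1, -1.0, -0.0]
finger_gap: 0.0503
tcp_pos: [0.5335, 0.3273, 0.1798]
finger_gap: 0.0501
yellow travel units [-2.462e+00 -8.539e+00  7.000e-03] turn -0.0005 t 12.0 tcp [0.5335 0.3273 0.1798] gap 0.0501 F [ 0.14 -0.05  0.34]
```

```bash
python3 -m crank '{"travel": [[-0.2,-0.7,0],[-0.4,-1.4,0],[-0.6,-2.1,0],[-0.8,-2.8,0],[-1,-3.5,0]], "turn":[0,0,0,0,0]}'|egrep tcp
python3 -m crank '{"travel": [[-0.2,-0.7,0],[-0.4,-1.4,0],[-0.6,-2.1,0],[-0.8,-2.8,0],[-1,-3.5,0]], "turn":[0,0,0,0,0]}'|egrep tcp
python3 -m crank '{"travel": [[-0.2,-0.7,0],[-0.4,-1.4,0],[-0.46,-1.54,0],[-0.46,-1.54,0],[-0.46,-1.54,0]], "turn":[0,0,0,0,0]}'|egrep tcp
python3 - <<'E'
from h import *
to("yellow",.0598)
c=read_camera("wrist");cv2.imwrite("pics/w6.png",c["image"][:,:,::-1]);print([w2px(c,[*B[n],.116]).round() for n in("yellow","red")])
i=c["image"][:,:,::-1].copy();h=cv2.cvtColor(i,cv2.COLOR_BGR2HSV)
t=read_camera("top")
E
```

```text
tcp_pos: [0.5321, 0.1808, 0.1793]
tcp_pos: [0.5304, 0.035, 0.1794]
tcp_pos: [0.5307, -0.0278, 0.1793]
yellow travel units [ 0.004 -0.013  2.988] turn -0.0015 t 13.25 tcp [ 0.5307 -0.0278  0.1793] gap 0.0502 F [-0.45  0.09 -0.25]
[array([316., 239.]), array([250., 297.])]
```

View pics/w6.png

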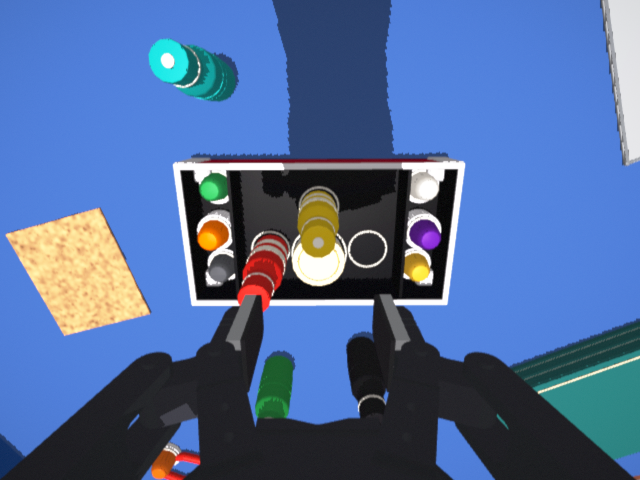

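The yellow cap is at (319,242) against a predicted (316,239), so it is aligned. Fetching yellow.

```bash
python3 -m crank '{"travel": [[0,0,0.6],[0,0,1.2],[0,0,1.9],[0,0,2.5],[0,0,2.98]], "turn":[0,0,0,0,0]}'|egrep "tcp|force"
python3 -m crank '{"travel": [[0,0,0],[0,0,0],[0,0,0],[0,0,0],[0,0,0]], "turn":[0,0,0,0,0]}' 10 40|egrep "tcp|gap"
python3 -m crank '{"travel": [[0,0,-0.2],[0,0,-0.5],[0,0,-1.0],[0,0,-1.5],[0,0,-2]], "turn":[0,0,0,0,0]}'|egrep "tcp|gap"
python3 -m crank '{"travel": [[0,0,-0.5],[0,0,-0.9],[0,0,-1],[0,0,-1]], "turn":[0,0,0,0]}' |egrep "tcp|gap"
python3 -c "
from h import *
to('near');"
```

```text
tcp_pos: [0.5299, -0.0261, 0.0585]
wrist_force: [-0.0, -0.3, -0.1]
tcp_pos: [0.532, -0.0279, 0.0619]
finger_gap: 0.0243
tcp_pos: [0.5309, -0.028, 0.1424]
finger_gap: 0.0249
tcp_pos: [0.5321, -0.0283, 0.1826]
finger_gap: 0.0245
near travel units [ 5.06   7.482 -0.019] turn -0.0007 t 14.93 tcp [ 0.5321 -0.0283  0.1826] gap 0.0245 F [-0.12  0.11 -1.3 ]
```

```bash
python3 -m crank '{"travel": [[0.15,0.2,0],[0.45,0.65,0],[0.9,1.3,0],[1.35,2.0,0],[1.8,2.7,0]], "turn":[0,0,0,0,0]}'|egrep "tcp|gap"
python3 -m crank '{"travel": [[0.45,0.65,0],[0.9,1.3,0],[1.35,2,0],[1.8,2.7,0],[2.2,3.2,0]], "turn":[0,0,0,0,0]}'|egrep "tcp|gap"
python3 -m crank '{"travel": [[0.4,0.6,0],[0.8,1.2,0],[1.0,1.55,0],[1.03,1.58,0],[1.03,1.58,0]], "turn":[0,0,0,0,0]}'|egrep "tcp|gap"
python3 -m crank '{"travel": [[0,0,0.3],[0,0,0.9],[0,0,1.4],[0,0,1.9],[0,0,2.3]], "turn":[0,0,0,0,0]}'|egrep "tcp|force"
python3 -c "
from h import *
to('near',.059);"
python3 -m crank '{"travel": [[0,0,0.25],[0,0,0.45],[0,0,0.6],[0,0,0.68],[0,0,0.71]], "turn":[0,0,0,0,0]}'|egrep "tcp|force"
python3 -m crank '{"travel": [[0,0,0.01],[0,0,0.03],[0,0,0.03]], "turn":[0,0,0]}'|egrep "tcp|force"
```

```text
tcp_pos: [0.4907, 0.0975, 0.1787]
finger_gap: 0.0246
tcp_pos: [0.4427, 0.2462, 0.1789]
finger_gap: 0.0243
tcp_pos: [0.4218, 0.3168, 0.1789]
finger_gap: 0.0247
tcp_pos: [0.4226, 0.3144, 0.0862]
wrist_force: [0.5, 0.2, -0.8]
near travel units [-0.014  0.056  0.681] turn -0.0021 t 16.6 tcp [0.4226 0.3144 0.0862] gap 0.0246 F [ 0.45  0.24 -0.78]
tcp_pos: [0.4237, 0.3161, 0.0599]
wrist_force: [-1.0, 0.7, -0.2]
tcp_pos: [0.4239, 0.3166, 0.0592]
wrist_force: [0.3, 0.5, -1.2]
```

```bash
python3 -m crank '{"travel": [[0,0,0.01],[0,0,0.02],[0,0,0.02]], "turn":[0,0,0]}'|egrep "tcp|force"
python3 -m crank '{"travel": [[0,0,0.01],[0,0,0.02],[0,0,0.02]], "turn":[0,0,0]}'|egrep "tcp|force"
```

```text
tcp_pos: [0.4241, 0.3165, 0.0589]
wrist_force: [-0.4, 0.3, 4.8]
tcp_pos: [0.4244, 0.3166, 0.0589]
wrist_force: [-2.7, -2.2, 9.7]
```

```bash
python3 -m crank '{"travel": [[0,0,-0.02],[0,0,-0.03],[0,0,-0.03],[0,0,-0.03],[0,0,-0.03]], "turn":[0,0,0,0,0]}' 50|egrep "force|gap"
python3 -m crank '{"travel": [[0,0,-0.4],[0,0,-0.9],[0,0,-1.6],[0,0,-2.3],[0,0,-3.05]], "turn":[0,0,0,0,0]}'|egrep "tcp|gap"
python3 -c "
from h import *
to('red');"
```

```text
wrist_force: [0.5, -0.5, 0.1]
finger_gap: 0.05
tcp_pos: [0.4229, 0.316, 0.1808]
finger_gap: 0.0498
red travel units [-6.204e+00 -8.750e+00  3.000e-03] turn -0.0004 t 18.6 tcp [0.4229 0.316  0.1808] gap 0.0498 F [ 0.46  0.12 -0.27]
```

```bash
python3 -m crank '{"travel": [[-0.5,-0.7,0],[-1,-1.4,0],[-1.5,-2.1,0],[-2,-2.8,0],[-2.5,-3.5,0]], "turn":[0,0,0,0,0]}'|egrep tcp
python3 -m crank '{"travel": [[-0.5,-0.7,0],[-1,-1.4,0],[-1.5,-2.1,0],[-2,-2.8,0],[-2.5,-3.5,0]], "turn":[0,0,0,0,0]}'|egrep tcp
python3 -m crank '{"travel": [[-0.5,-0.7,0],[-1,-1.4,0],[-1.2,-1.75,0],[-1.2,-1.75,0],[-1.2,-1.75,0]], "turn":[0,0,0,0,0]}'|egrep tcp
python3 - <<'E'
from h import *
to("red",.0598)
c=read_camera("wrist");cv2.imwrite("pics/w7.png",cv2.resize(c["image"][150:350,200:440,::-1],None,fx=2,fy=2));print([w2px(c,[*B[n],z]).round() for n,z in(("red",.116),("tin",.03))])
E
```

```text
tcp_pos: [0.4795, 0.1522, 0.1804]
tcp_pos: [0.5353, -0.0109, 0.1802]
tcp_pos: [0.5609, -0.0907, 0.1797]
red travel units [0.004 0.008 2.999] turn -0.0026 t 19.85 tcp [ 0.5609 -0.0907  0.1797] gap 0.0502 F [ 0.67  0.6  -0.02]
[array([317., 239.]), array([370., 216.])]
```

View pics/w7.png

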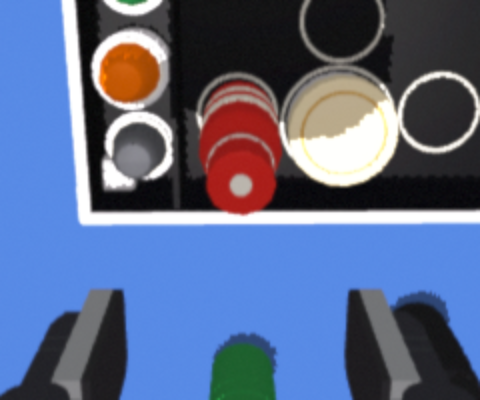

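The red cap is at (320,242) against a predicted (317,239), which is good. Fetching red to the middle of the mat.

```bash
python3 -m crank '{"travel": [[0,0,0.6],[0,0.02,1.2],[0,0.02,1.9],[0,0.02,2.5],[0,0.02,2.98]], "turn":[0,0,0,0,0]}'|egrep "tcp|force"
python3 -m crank '{"travel": [[0,0,0],[0,0,0],[0,0,0],[0,0,0],[0,0,0]], "turn":[0,0,0,0,0]}' 10 40|egrep "tcp|gap"
python3 -m crank '{"travel": [[0,0,-0.2],[0,0,-0.5],[0,0,-1.0],[0,0,-1.5],[0,0,-2]], "turn":[0,0,0,0,0]}'|egrep "tcp|gap"
python3 -m crank '{"travel": [[0,0,-0.5],[0,0,-0.9],[0,0,-1],[0,0,-1]], "turn":[0,0,0,0]}' |egrep "tcp|gap"
python3 -c "
from h import *
to('mid');"
```

```text
tcp_pos: [0.5599, -0.087, 0.0594]
wrist_force: [-0.3, -0.3, -0.3]
tcp_pos: [0.5625, -0.0893, 0.0628]
finger_gap: 0.0243
tcp_pos: [0.5615, -0.0893, 0.1432]
finger_gap: 0.0249
tcp_pos: [0.5626, -0.0897, 0.1835]
finger_gap: 0.0245
mid travel units [ 4.961  9.265 -0.022] turn -0.0006 t 21.48 tcp [ 0.5626 -0.0897  0.1835] gap 0.0245 F [-0.19 -0.06 -1.19]
```

```bash
python3 -m crank '{"travel": [[0.15,0.25,0],[0.45,0.8,0],[0.8,1.5,0],[1.2,2.2,0],[1.6,3.0,0]], "turn":[0,0,0,0,0]}'|egrep "tcp|gap"
python3 -m crank '{"travel": [[0.4,0.7,0],[0.8,1.5,0],[1.2,2.2,0],[1.6,3,0],[2.0,3.7,0]], "turn":[0,0,0,0,0]}'|egrep "tcp|gap"
python3 -m crank '{"travel": [[0.35,0.7,0],[0.7,1.4,0],[1.1,2.1,0],[1.32,2.5,0],[1.32,2.54,0]], "turn":[0,0,0,0,0]}'|egrep "tcp|gap"
python3 -m crank '{"travel": [[0,0,0],[0,0,0.3],[0,0,0.9],[0,0,1.4],[0,0,1.8]], "turn":[0,0,0,0,0]}'|egrep "tcp|force"
python3 -c "
from h import *
to('mid',.059);"
python3 -m crank '{"travel": [[0,0,0.4],[0,0,0.75],[0,0,1.05],[0,0,1.18],[0,0,1.21]], "turn":[0,0,0,0,0]}'|egrep "tcp|force"
python3 -m crank '{"travel": [[0,0,0.02],[0,0,0.03],[0,0,0.03]], "turn":[0,0,0]}'|egrep "tcp|force"
python3 -m crank '{"travel": [[0,0,0.01],[0,0,0.02],[0,0,0.02]], "turn":[0,0,0]}'|egrep "tcp|force"
```

```text
tcp_pos: [0.5324, 0.0454, 0.1795]
finger_gap: 0.0245
tcp_pos: [0.4978, 0.211, 0.1796]
finger_gap: 0.0246
tcp_pos: [0.4755, 0.3245, 0.1793]
finger_gap: 0.0246
tcp_pos: [0.4774, 0.3194, 0.107]
wrist_force: [-0.1, 0.3, -1.2]
mid travel units [-0.005  0.078  1.199] turn -0.0022 t 23.15 tcp [0.4774 0.3194 0.107 ] gap 0.0244 F [-0.08  0.25 -1.22]
tcp_pos: [0.478, 0.3196, 0.0601]
wrist_force: [0.4, -0.4, -1.0]
tcp_pos: [0.4785, 0.3206, 0.0599]
wrist_force: [-1.2, -0.2, 1.8]
tcp_pos: [0.4789, 0.3209, 0.0599]
wrist_force: [-1.8, -2.1, 7.2]
```

```bash
python3 -m crank '{"travel": [[0,0,-0.02],[0,0,-0.03],[0,0,-0.03],[0,0,-0.03],[0,0,-0.03]], "turn":[0,0,0,0,0]}' 50|egrep "force|gap"
python3 -m crank '{"travel": [[0,0,-0.4],[0,0,-0.9],[0,0,-1.6],[0,0,-2.3],[0,0,-3.03]], "turn":[0,0,0,0,0]}'|egrep "tcp|gap"
python3 - <<'E'
from h import *
to("tin")
c=read_camera("side")
cv2.imwrite("pics/s8.png",cv2.resize(c["image"][100:340,190:430,::-1],None,fx=2.4,fy=2.4))
E
```

```text
wrist_force: [0.2, -0.1, -1.1]
finger_gap: 0.0499
tcp_pos: [0.4779, 0.3211, 0.1818]
finger_gap: 0.0499
tin travel units [-5.05e+00 -7.99e+00  2.00e-03] turn -0.0004 t 24.9 tcp [0.4779 0.3211 0.1818] gap 0.0499 F [ 0.32  0.36 -0.92]
```

View pics/s8.png

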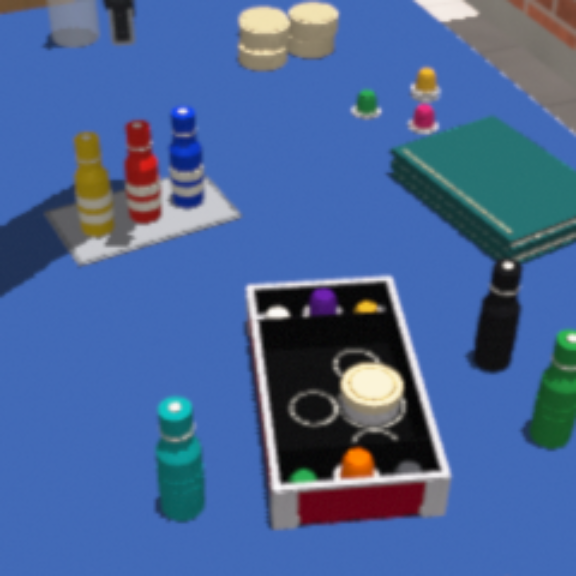

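All three bottles stand on the grey mat, with the red one at its centre (145,218). The tin is alone in the middle bay at (372,392). Now the tin.

```bash
python3 -m crank '{"travel": [[-0.45,-0.7,0],[-0.9,-1.4,0],[-1.35,-2.1,0],[-1.8,-2.8,0],[-2.2,-3.5,0]], "turn":[0,0,0,0,0]}' 76|egrep tcp
python3 -m crank '{"travel": [[-0.45,-0.7,0],[-0.9,-1.4,0],[-1.35,-2.1,0],[-1.8,-2.8,0],[-2.2,-3.5,0]], "turn":[0,0,0,0,0]}'|egrep tcp
python3 -m crank '{"travel": [[-0.45,-0.7,0],[-0.65,-0.99,0],[-0.65,-0.99,0.7],[-0.65,-0.99,1.4],[-0.65,-0.99,2]], "turn":[0,0,0,0,0]}'|egrep tcp
python3 -m crank '{"travel": [[0,0,0],[0,0,0],[0,0,0]], "turn":[0,0,0]}'|egrep "tcp|gap"
python3 - <<'E'
from h import *
to("tin",.02)
c=read_camera("wrist");cv2.imwrite("pics/w9.png",c["image"][:,:,::-1]);print(w2px(c,[*B["tin"],.03]).round(),w2px(c,get_state()["tcp_pos"]))
E
```

```text
tcp_pos: [0.5232, 0.1606, 0.181]
tcp_pos: [0.5675, 0.0009, 0.1809]
tcp_pos: [0.5806, -0.043, 0.0997]
tcp_pos: [0.5814, -0.0426, 0.1024]
finger_gap: 0.0757
tin travel units [ 0.028 -0.017  2.06 ] turn 0.0 t 26.45 tcp [ 0.5814 -0.0426  0.1024] gap 0.0757 F [-0.53 -0.49  0.09]
[316. 234.] [316.65689114 277.63362817]
```

View pics/w9.png

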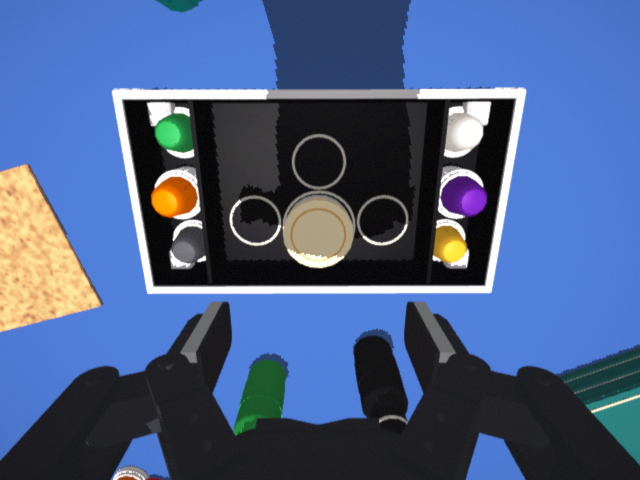

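The tin lid is at (319,232) against a predicted (316,234), so the jaws are centred. I'll descend partway and check the finger height from the side.

```bash
python3 -m crank '{"travel": [[0.02,0,0.5],[0.02,0,1],[0.02,0,1.5],[0.02,0,1.9],[0.02,0,2.2]], "turn":[0,0,0,0,0]}'|egrep "tcp|force"
python3 -m crank '{"travel": [[0,0,0.05],[0,0,0.1],[0,0,0.1]], "turn":[0,0,0]}'|egrep "tcp|force"
python3 - <<'E'
from h import *
to("tin",-.012)
c=read_camera("side");cv2.imwrite("pics/s10.png",cv2.resize(c["image"][190:320,270:400,::-1],None,fx=4.5,fy=4.5,interpolation=2))
p=get_state()["tcp_pos"]
for z in(.004,.02,.03,.04): print(z,[(w2px(c,[*(p[:2]+s*.04*EY),z])-[270,190])*4.5 for s in(1,-1)])
E
```

```text
tcp_pos: [0.5809, -0.0425, 0.0138]
wrist_force: [-0.3, -0.2, -0.7]
tcp_pos: [0.5811, -0.0427, 0.0105]
wrist_force: [-0.7, -0.3, -0.0]
tin travel units [ 0.021 -0.012  0.564] turn -0.0002 t 27.17 tcp [ 0.5811 -0.0427  0.0105] gap 0.076 F [-0.74 -0.32 -0.04]
0.004 [array([320.26715208, 295.3533992 ]), array([348.02698049, 413.43332127])]
0.02 [array([322.01424928, 271.4063802 ]), array([350.20395667, 389.25552351])]
0.03 [array([323.12521962, 256.17859115]), array([351.58985259, 373.86357224])]
0.04 [array([324.25118773, 240.74523138]), array([352.99570323, 358.25000102])]
```

View pics/s10.png

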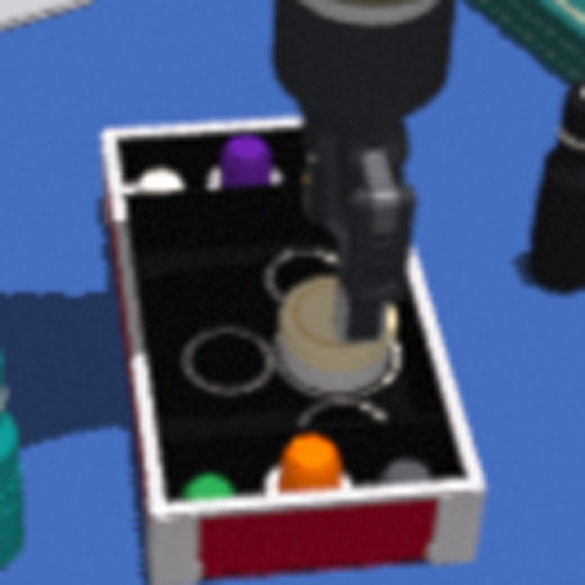

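The near fingertip is at (358,340), which puts it about z 0.047. The open fingers stand well back, so they need to go about 28 mm deeper. I'll lower stepwise and watch the force.

```bash
python3 -m crank '{"travel": [[0.02,0,0.1],[0.02,0,0.2],[0.02,0,0.3],[0.02,0,0.35],[0.02,0,0.35]], "turn":[0,0,0,0,0]}' 68|egrep "tcp|force"
python3 -m crank '{"travel": [[0,0,0.1],[0,0,0.2],[0,0,0.25],[0,0,0.25],[0,0,0.25]], "turn":[0,0,0,0,0]}'|egrep "tcp|force|gap"
python3 - <<'E'
from h import *
to("tin",-.012)
c=read_camera("side");cv2.imwrite("pics/s11.png",cv2.resize(c["image"][190:320,270:400,::-1],None,fx=4.5,fy=4.5,interpolation=2))
E
```

```text
tcp_pos: [0.5785, -0.0422, -0.0055]
wrist_force: [0.2, 0.6, -0.1]
tcp_pos: [0.5789, -0.0423, -0.0151]
wrist_force: [0.5, -0.6, -0.6]
finger_gap: 0.0679
tin travel units [-0.036 -0.005 -0.077] turn -0.0005 t 28.05 tcp [ 0.5789 -0.0423 -0.0151] gap 0.0679 F [ 0.55 -0.6  -0.62]
```

View pics/s11.png

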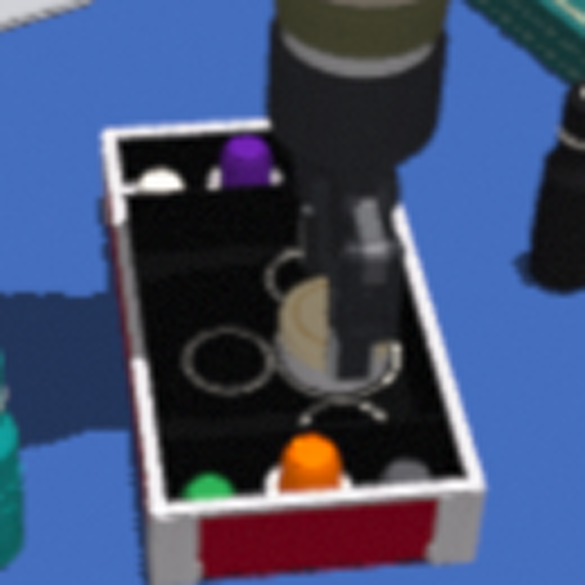

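The near tip is at (350,378), about z 0.024, with no contact force. I'll go 6 mm lower and close.

```bash
python3 -m crank '{"travel": [[-0.03,0,0.08],[-0.03,0,0.15],[-0.03,0,0.15]], "turn":[0,0,0]}'|egrep "tcp|force"
python3 -m crank '{"travel": [[0,0,0],[0,0,0],[0,0,0],[0,0,0],[0,0,0]], "turn":[0,0,0,0,0]}' 30 40|egrep "tcp|force|gap"
python3 -m crank '{"travel": [[0,0,0],[0,0,-0.1],[0,0,-0.2],[0,0,-0.4],[0,0,-0.6]], "turn":[0,0,0,0,0]}'|egrep "tcp|force|gap"
python3 - <<'E'
from h import *
c=read_camera("side");cv2.imwrite("pics/s12.png",cv2.resize(c["image"][190:320,270:400,::-1],None,fx=3,fy=3,interpolation=2))
E
```

```text
tcp_pos: [0.58, -0.0427, -0.0214]
wrist_force: [-0.2, -0.1, 0.4]
tcp_pos: [0.5804, -0.0427, -0.0206]
wrist_force: [0.1, 0.1, 2.0]
finger_gap: 0.0527
tcp_pos: [0.58, -0.0426, 0.0037]
wrist_force: [0.2, -1.0, -1.0]
finger_gap: 0.0524
```

View pics/s12.png

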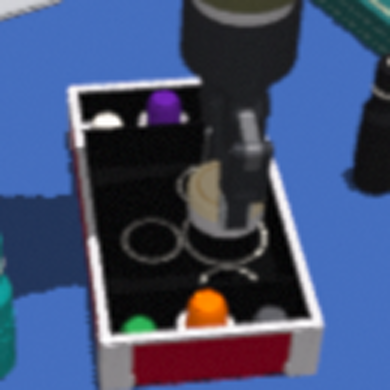

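The tin is held level (gap 52.4 mm) and off its circle. Lifting and carrying it to the cork.

```bash
python3 -m crank '{"travel": [[0,0,-0.3],[0,0,-0.7],[0,0,-1.2],[0,0,-1.7],[0,0,-2]], "turn":[0,0,0,0,0]}'|egrep "tcp|gap"
python3 -m crank '{"travel": [[0,0,0],[0,0,0]], "turn":[0,0]}'|egrep "tcp|gap"
python3 -c "
from h import *
to('cork',-.021);"
```

```text
tcp_pos: [0.5814, -0.0429, 0.086]
finger_gap: 0.0522
tcp_pos: [0.5811, -0.0428, 0.0841]
finger_gap: 0.0523
cork travel units [-0.608 -6.602  2.628] turn -0.0004 t 29.82 tcp [ 0.5811 -0.0428  0.0841] gap 0.0523 F [ 0.21  0.38 -1.01]
```

```bash
python3 -m crank '{"travel": [[-0.02,-0.2,0],[-0.06,-0.6,0],[-0.12,-1.2,0],[-0.19,-1.9,0],[-0.26,-2.6,0]], "turn":[0,0,0,0,0]}'|egrep "tcp|gap"
python3 -m crank '{"travel": [[-0.07,-0.7,0],[-0.14,-1.4,0],[-0.21,-2.1,0],[-0.28,-2.8,0],[-0.31,-3.4,0]], "turn":[0,0,0,0,0]}'|egrep "tcp|gap"
python3 -m crank '{"travel": [[-0.03,-0.4,0],[-0.04,-0.6,0],[-0.04,-0.6,0],[-0.04,-0.6,0.5],[-0.04,-0.6,1]], "turn":[0,0,0,0,0]}'|egrep "tcp|gap"
python3 -m crank '{"travel": [[0,0,0.5],[0,0,0.9],[0,0,1.2],[0,0,1.35],[0,0,1.4]], "turn":[0,0,0,0,0]}'|egrep "tcp|gap"
python3 -m crank '{"travel": [[0,0,0],[0,0,0]], "turn":[0,0]}'|egrep "tcp|gap"
python3 -c "
from h import *
to('cork',-.021);"
```

```text
tcp_pos: [0.5591, -0.146, 0.0816]
finger_gap: 0.0523
tcp_pos: [0.5319, -0.281, 0.0815]
finger_gap: 0.052
tcp_pos: [0.5294, -0.3023, 0.0438]
finger_gap: 0.0523
tcp_pos: [0.5275, -0.3006, -0.0143]
finger_gap: 0.0523
tcp_pos: [0.5289, -0.3025, -0.012]
finger_gap: 0.0522
cork travel units [-0.011 -0.008  0.224] turn 0.0002 t 31.65 tcp [ 0.5289 -0.3025 -0.012 ] gap 0.0522 F [-0.3  -0.21 -0.94]
```

```bash
python3 -m crank '{"travel": [[0,0,0.1],[0,0,0.18],[0,0,0.2],[0,0,0.21],[0,0,0.21]], "turn":[0,0,0,0,0]}'|egrep "tcp|force"
python3 -m crank '{"travel": [[0,0,0.01],[0,0,0.02],[0,0,0.02]], "turn":[0,0,0]}'|egrep "tcp|force"
python3 -m crank '{"travel": [[0,0,0.01],[0,0,0.02],[0,0,0.02]], "turn":[0,0,0]}'|egrep "tcp|force"
```

```text
tcp_pos: [0.5281, -0.3027, -0.0212]
wrist_force: [0.0, -0.8, 0.2]
tcp_pos: [0.5283, -0.3028, -0.0216]
wrist_force: [-0.2, 0.0, 2.5]
tcp_pos: [0.5283, -0.3028, -0.0216]
wrist_force: [-3.1, 0.9, 8.0]
```

```bash
python3 -m crank '{"travel": [[0,0,-0.02],[0,0,-0.02],[0,0,-0.02],[0,0,-0.02],[0,0,-0.02]], "turn":[0,0,0,0,0]}' 72|egrep "force|gap"
python3 -m crank '{"travel": [[0,0,-0.4],[0,0,-1],[0,0,-1.8],[0,0,-2.6],[0,0,-3.4]], "turn":[0,0,0,0,0]}'|egrep tcp
python3 -m crank '{"travel": [[0,0,-0.8],[0,0,-1.6],[0,0,-1.63],[0,0,-1.63],[0,0,-1.63]], "turn":[0,0,0,0,0]}' 50|egrep "tcp|gap"
python3 - <<'E'
from h import *
to("mid",.1798)
c=read_camera("wrist");cv2.imwrite("pics/w13.png",cv2.resize(c["image"][:,:,::-1],(480,360)));i=c["image"].astype(int)
for n,z in(("cork",.003),("cork",.029)): print(w2px(c,[*B[n],z])*.75)
c=read_camera("side");print("side",w2px(c,[*B["cork"],.029]))
E
```

```text
wrist_force: [0.4, -0.6, -0.1]
finger_gap: 0.0719
tcp_pos: [0.5278, -0.3024, 0.115]
tcp_pos: [0.5281, -0.3025, 0.1788]
finger_gap: 0.0499
mid travel units [ 5.654 14.612 -0.025] turn -0.0005 t 33.82 tcp [ 0.5281 -0.3025  0.1788] gap 0.0499 F [-0.7   1.04  0.51]
[237.65892381 154.49453511]
[237.64120674 159.10499672]
side [385.59641721 367.93004241]
```

View pics/w13.png

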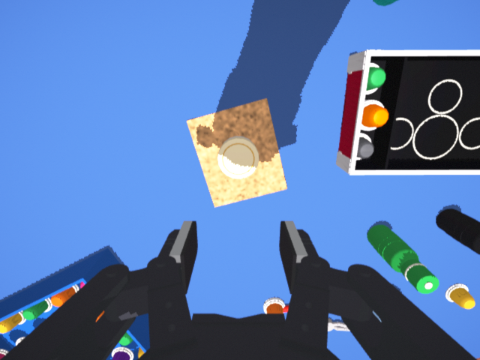

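The tin is at (239,157) on the cork, whose centre is at about (239,153) with the lid height shifting the tin slightly. It is centred and flat. Now returning red.

```bash
cat >> h.py <<'E'
B.update(mid=(.4789,.3209),near=(.4244,.3166),far=(.5350,.3280),blue=(.5910,.0078),yellow=(.5315,-.0280),red=(.5620,-.0893))
E
for i in 1 2 3; do python3 -m crank '{"travel": [[0.35,0.9,0],[0.7,1.8,0],[1.05,2.7,0],[1.4,3.6,0],[1.75,4.5,0]], "turn":[0,0,0,0,0]}'|egrep "tcp"; done
python3 -m crank '{"travel": [[0.3,0.7,0],[0.4,1.1,0],[0.4,1.11,0],[0.4,1.11,0]], "turn":[0,0,0,0]}'|egrep "tcp"
python3 - <<'E'
from h import *
to("mid",.0588)
c=read_camera("wrist");cv2.imwrite("pics/w14.png",cv2.resize(c["image"][:,:,::-1],(480,360)));print(w2px(c,[*B["mid"],.115])*.75)
E
```

```text
tcp_pos: [0.511, -0.1082, 0.1774]
tcp_pos: [0.4954, 0.0841, 0.1776]
tcp_pos: [0.4798, 0.2764, 0.1775]
tcp_pos: [0.4775, 0.3223, 0.1773]
mid travel units [-0.05  -0.017  2.961] turn 0.0016 t 35.5 tcp [0.4775 0.3223 0.1773] gap 0.0498 F [ 0.12  0.47 -0.55]
[236.72035822 181.97779224]
```

The picture limit is reached, so I'll carry on with numbers and image code.

```bash
python3 -m crank '{"travel": [[0,0,0],[0,0,0.5],[0,0,1.2],[0,0,1.9],[0,0,2.4]], "turn":[0,0,0,0,0]}'|egrep "tcp|force"
python3 -m crank '{"travel": [[0,0,0.35],[0,0,0.55],[0,0,0.6],[0,0,0.6],[0,0,0.6]], "turn":[0,0,0,0,0]}'|egrep "tcp|force"
python3 -c "
from h import *
to('mid',.0595);"
python3 -m crank '{"travel": [[0,0,0],[0,0,0],[0,0,0],[0,0,0],[0,0,0]], "turn":[0,0,0,0,0]}' 10 40|egrep "tcp|gap"
python3 -m crank '{"travel": [[0,0,-0.2],[0,0,-0.5],[0,0,-1.0],[0,0,-1.5],[0,0,-2]], "turn":[0,0,0,0,0]}'|egrep "tcp|gap"
python3 -m crank '{"travel": [[0,0,-0.5],[0,0,-0.9],[0,0,-1.05],[0,0,-1.05],[0,0,-1.05]], "turn":[0,0,0,0,0]}' |egrep "tcp|gap"
python3 -c "
from h import *
to('red');"
```

```text
tcp_pos: [0.478, 0.3199, 0.0811]
wrist_force: [-0.9, -0.6, -0.4]
tcp_pos: [0.4795, 0.3218, 0.0602]
wrist_force: [-0.4, -0.1, 0.1]
mid travel units [ 0.007 -0.027  0.018] turn -0.0013 t 36.38 tcp [0.4795 0.3218 0.0602] gap 0.0499 F [-0.35 -0.14  0.08]
tcp_pos: [0.4795, 0.3221, 0.0604]
finger_gap: 0.0245
tcp_pos: [0.4781, 0.322, 0.14]
finger_gap: 0.0245
tcp_pos: [0.4785, 0.322, 0.1808]
finger_gap: 0.0245
red travel units [-4.939 -9.258  0.   ] turn -0.0004 t 37.63 tcp [0.4785 0.322  0.1808] gap 0.0245 F [ 0.6   0.76 -1.07]
```

```bash
python3 -m crank '{"travel": [[-0.15,-0.25,0],[-0.45,-0.8,0],[-0.8,-1.5,0],[-1.2,-2.2,0],[-1.6,-3.0,0]], "turn":[0,0,0,0,0]}'|egrep "tcp|gap"
python3 -m crank '{"travel": [[-0.4,-0.7,0],[-0.8,-1.5,0],[-1.2,-2.2,0],[-1.6,-3,0],[-2.0,-3.7,0]], "turn":[0,0,0,0,0]}'|egrep "tcp|gap"
python3 -m crank '{"travel": [[-0.35,-0.7,0],[-0.7,-1.4,0],[-1.1,-2.1,0],[-1.34,-2.5,0],[-1.34,-2.56,0]], "turn":[0,0,0,0,0]}'|egrep "tcp|gap"
python3 -m crank '{"travel": [[0,0,0],[0,0,0],[0,0,0]], "turn":[0,0,0]}'|egrep "tcp|gap"
python3 -c "
from h import *
to('red',.0605);"
```

```text
tcp_pos: [0.5048, 0.1871, 0.1795]
finger_gap: 0.0242
tcp_pos: [0.5388, 0.0213, 0.1798]
finger_gap: 0.0244
tcp_pos: [0.5619, -0.0936, 0.1793]
finger_gap: 0.0246
tcp_pos: [0.5613, -0.0884, 0.1806]
finger_gap: 0.0246
red travel units [-0.027 -0.016  3.004] turn 0.0005 t 39.13 tcp [ 0.5613 -0.0884  0.1806] gap 0.0246 F [ 0.2   0.24 -1.1 ]
```

```bash
python3 -m crank '{"travel": [[-0.02,-0.01,0.4],[-0.02,-0.01,0.9],[-0.02,-0.01,1.4],[-0.02,-0.01,1.9],[-0.02,-0.01,2.3]], "turn":[0,0,0,0,0]}'|egrep "tcp|force"
python3 -m crank '{"travel": [[0,0,0.25],[0,0,0.45],[0,0,0.6],[0,0,0.67],[0,0,0.69]], "turn":[0,0,0,0,0]}'|egrep "tcp|force"
python3 -m crank '{"travel": [[0,0,0.02],[0,0,0.02],[0,0,0.02]], "turn":[0,0,0]}'|egrep "tcp|force"
python3 -m crank '{"travel": [[0,0,0.01],[0,0,0.02],[0,0,0.02]], "turn":[0,0,0]}'|egrep "tcp|force"
```

```text
tcp_pos: [0.5619, -0.0883, 0.0878]
wrist_force: [1.1, 0.5, -0.1]
tcp_pos: [0.563, -0.0899, 0.0616]
wrist_force: [-0.0, -0.6, -1.6]
tcp_pos: [0.5634, -0.0903, 0.0615]
wrist_force: [0.0, -0.1, 0.1]
tcp_pos: [0.5639, -0.0905, 0.0614]
wrist_force: [0.1, 0.1, 6.1]
```

```bash
python3 -m crank '{"travel": [[0,0,-0.02],[0,0,-0.02],[0,0,-0.02],[0,0,-0.02],[0,0,-0.02]], "turn":[0,0,0,0,0]}' 50|egrep "force|gap"
python3 -m crank '{"travel": [[0,0,-0.4],[0,0,-0.9],[0,0,-1.6],[0,0,-2.3],[0,0,-3.0]], "turn":[0,0,0,0,0]}'|egrep "tcp|gap"
python3 - <<'E'
from h import *
to("near")
c=read_camera("wrist");h=cv2.cvtColor(c["image"],cv2.COLOR_RGB2HSV)
print("pred red cap",w2px(c,[*B["red"],.116]),"base",w2px(c,[*B["red"],.01]))
m=(((h[...,0]<6)|(h[...,0]>174))&(h[...,1]>150)&(h[...,2]>60)).astype(np.uint8)
n,l,s,q=cv2.connectedComponentsWithStats(m);print([(s[i].tolist(),q[i].round()) for i in range(1,n) if s[i][4]>300])
E
```

```text
wrist_force: [1.5, -0.8, -0.3]
finger_gap: 0.0501
tcp_pos: [0.5623, -0.0899, 0.1816]
finger_gap: 0.0501
near travel units [6.209e+00 8.754e+00 5.000e-03] turn -0.0005 t 41.3 tcp [ 0.5623 -0.0899  0.1816] gap 0.0501 F [ 0.94  0.35 -0.41]
pred red cap [317.42737612 238.10084281] base [317.36855305 205.47231453]
[([295, 204, 41, 57, 1588], array([315., 231.]))]
```

Red is upright in its place: its image blob is where I predicted. Now yellow.

```bash
for i in 1 2; do python3 -m crank '{"travel": [[0.5,0.7,0],[1,1.4,0],[1.5,2.1,0],[2,2.8,0],[2.5,3.5,0]], "turn":[0,0,0,0,0]}'|egrep tcp; done
python3 -m crank '{"travel": [[0.5,0.7,0],[1,1.4,0],[1.21,1.75,0],[1.21,1.75,0],[1.21,1.75,0]], "turn":[0,0,0,0,0]}'|egrep tcp
python3 -m crank '{"travel": [[0,0,0],[0,0,0.5],[0,0,1.2],[0,0,1.9],[0,0,2.4]], "turn":[0,0,0,0,0]}'|egrep "tcp|force"
python3 -m crank '{"travel": [[0,0,0.35],[0,0,0.55],[0,0,0.6],[0,0,0.6],[0,0,0.6]], "turn":[0,0,0,0,0]}'|egrep "tcp|force"
python3 -c "
from h import *
to('near',.059);"
```

```text
tcp_pos: [0.5062, 0.0739, 0.1805]
tcp_pos: [0.4503, 0.2369, 0.1806]
tcp_pos: [0.4242, 0.317, 0.1804]
tcp_pos: [0.4246, 0.3144, 0.0828]
wrist_force: [-0.1, -0.2, -0.3]
tcp_pos: [0.4257, 0.3162, 0.0617]
wrist_force: [1.0, -0.8, -0.3]
near travel units [ 0.034 -0.     0.067] turn -0.0014 t 43.43 tcp [0.4257 0.3162 0.0617] gap 0.0498 F [ 0.98 -0.82 -0.3 ]
```

```bash
python3 -m crank '{"travel": [[0.02,0,0.05],[0.02,0,0.05],[0.02,0,0.05],[0.02,0,0.05],[0.02,0,0.05]], "turn":[0,0,0,0,0]}' 10 40|egrep "tcp|gap"
python3 -m crank '{"travel": [[0,0,0],[0,0,-0.3],[0,0,-0.8],[0,0,-1.4],[0,0,-2]], "turn":[0,0,0,0,0]}'|egrep "tcp|gap"
python3 -m crank '{"travel": [[0,0,-0.5],[0,0,-0.9],[0,0,-1.05],[0,0,-1.05],[0,0,-1.05]], "turn":[0,0,0,0,0]}' |egrep "tcp|gap"
python3 -c "
from h import *
to('yellow');"
```

```text
tcp_pos: [0.4246, 0.3168, 0.0596]
finger_gap: 0.0244
tcp_pos: [0.4231, 0.3163, 0.1388]
finger_gap: 0.0247
tcp_pos: [0.4237, 0.3165, 0.18]
finger_gap: 0.0245
yellow travel units [-5.043e+00 -7.484e+00  1.000e-03] turn -0.0004 t 44.68 tcp [0.4237 0.3165 0.18  ] gap 0.0245 F [ 0.69 -0.09 -1.79]
```

```bash
python3 -m crank '{"travel": [[-0.15,-0.2,0],[-0.45,-0.65,0],[-0.9,-1.3,0],[-1.35,-2.0,0],[-1.8,-2.7,0]], "turn":[0,0,0,0,0]}'|egrep "tcp|gap"
python3 -m crank '{"travel": [[-0.45,-0.65,0],[-0.9,-1.3,0],[-1.35,-2,0],[-1.8,-2.7,0],[-2.2,-3.2,0]], "turn":[0,0,0,0,0]}'|egrep "tcp|gap"
python3 -m crank '{"travel": [[-0.4,-0.6,0],[-0.8,-1.2,0],[-1.0,-1.55,0],[-1.04,-1.58,0],[-1.04,-1.58,0]], "turn":[0,0,0,0,0]}'|egrep "tcp|gap"
python3 -m crank '{"travel": [[0,0,0],[0,0,0],[0,0,0]], "turn":[0,0,0]}'|egrep "tcp|gap"
python3 -c "
from h import *
to('yellow',.0605);"
python3 -m crank '{"travel": [[0,0,0.4],[0,0,0.9],[0,0,1.4],[0,0,1.9],[0,0,2.3]], "turn":[0,0,0,0,0]}'|egrep "tcp|force"
python3 -m crank '{"travel": [[0,0,0.25],[0,0,0.45],[0,0,0.6],[0,0,0.67],[0,0,0.69]], "turn":[0,0,0,0,0]}'|egrep "tcp|force"
python3 -m crank '{"travel": [[0,0,0.02],[0,0,0.02],[0,0,0.02]], "turn":[0,0,0]}'|egrep "tcp|force"
python3 -m crank '{"travel": [[0,0,0.01],[0,0,0.02],[0,0,0.02]], "turn":[0,0,0]}'|egrep "tcp|force"
```

```text
tcp_pos: [0.4614, 0.1907, 0.1791]
finger_gap: 0.025
tcp_pos: [0.509, 0.0417, 0.1792]
finger_gap: 0.0242
tcp_pos: [0.5309, -0.0291, 0.1793]
finger_gap: 0.0246
tcp_pos: [0.5312, -0.0268, 0.1806]
finger_gap: 0.0243
yellow travel units [-0.018 -0.027  3.002] turn 0.001 t 46.18 tcp [ 0.5312 -0.0268  0.1806] gap 0.0243 F [ 0.08 -0.41 -0.81]
tcp_pos: [0.5309, -0.0266, 0.0875]
wrist_force: [0.3, -0.1, -0.7]
tcp_pos: [0.5319, -0.0277, 0.0612]
wrist_force: [-0.7, -0.0, -0.9]
tcp_pos: [0.5322, -0.0279, 0.061]
wrist_force: [-0.4, -0.8, -1.0]
tcp_pos: [0.5326, -0.0281, 0.0607]
wrist_force: [-1.5, -0.7, 5.0]
```

```bash
python3 -m crank '{"travel": [[0,0,-0.01],[0,0,-0.01],[0,0,-0.01],[0,0,-0.01],[0,0,-0.01]], "turn":[0,0,0,0,0]}' 50|egrep "force|gap"
python3 -m crank '{"travel": [[0,0,-0.4],[0,0,-0.9],[0,0,-1.6],[0,0,-2.3],[0,0,-3.02]], "turn":[0,0,0,0,0]}'|egrep "tcp|gap"
python3 -c "
from h import *
to('far');"
python3 -m crank '{"travel": [[0.2,0.7,0],[0.4,1.4,0],[0.6,2.1,0],[0.8,2.8,0],[1,3.5,0]], "turn":[0,0,0,0,0]}'|egrep tcp
python3 -m crank '{"travel": [[0.2,0.7,0],[0.4,1.4,0],[0.6,2.1,0],[0.8,2.8,0],[1,3.5,0]], "turn":[0,0,0,0,0]}'|egrep tcp
python3 -m crank '{"travel": [[0.2,0.7,0],[0.4,1.4,0],[0.43,1.54,0],[0.43,1.54,0],[0.43,1.54,0]], "turn":[0,0,0,0,0]}'|egrep tcp
python3 -c "
from h import *
to('far',.0585);"
```

```text
wrist_force: [0.1, -0.4, 0.1]
finger_gap: 0.0502
tcp_pos: [0.5312, -0.0276, 0.1816]
finger_gap: 0.0502
far travel units [2.448e+00 8.548e+00 1.000e-03] turn -0.0004 t 48.35 tcp [ 0.5312 -0.0276  0.1816] gap 0.0502 F [ 1.3  -0.09  0.53]
tcp_pos: [0.5332, 0.119, 0.1808]
tcp_pos: [0.5347, 0.2649, 0.1806]
tcp_pos: [0.5358, 0.3271, 0.1803]
far travel units [0.025 0.018 3.044] turn 0.0003 t 49.6 tcp [0.5358 0.3271 0.1803] gap 0.0501 F [ 0.54 -0.4  -0.4 ]
```

```bash
python3 -m crank '{"travel": [[0,0,0],[0.02,0.01,0.5],[0.02,0.01,1.2],[0.02,0.01,1.9],[0.02,0.01,2.4]], "turn":[0,0,0,0,0]}'|egrep "tcp|force"
python3 -m crank '{"travel": [[0,0,0.35],[0,0,0.55],[0,0,0.64],[0,0,0.64],[0,0,0.64]], "turn":[0,0,0,0,0]}'|egrep "tcp|force"
python3 -m crank '{"travel": [[0,0,0],[0,0,0],[0,0,0],[0,0,0],[0,0,0]], "turn":[0,0,0,0,0]}' 10 40|egrep "tcp|gap"
python3 -m crank '{"travel": [[0,0,0],[0,0,-0.3],[0,0,-0.8],[0,0,-1.4],[0,0,-2]], "turn":[0,0,0,0,0]}'|egrep "tcp|gap"
python3 -m crank '{"travel": [[0,0,-0.5],[0,0,-0.9],[0,0,-1.05],[0,0,-1.05],[0,0,-1.05]], "turn":[0,0,0,0,0]}' |egrep "tcp|gap"
python3 -c "
from h import *
to('blue');"
```

```text
tcp_pos: [0.535, 0.3258, 0.0829]
wrist_force: [-0.6, -0.4, -0.7]
tcp_pos: [0.5363, 0.3277, 0.0602]
wrist_force: [-0.2, -0.2, 0.1]
tcp_pos: [0.5365, 0.3285, 0.0606]
finger_gap: 0.0244
tcp_pos: [0.5346, 0.3277, 0.1392]
finger_gap: 0.0242
tcp_pos: [0.5352, 0.3279, 0.1804]
finger_gap: 0.0248
blue travel units [-3.623e+00 -7.272e+00  2.000e-03] turn -0.0004 t 51.68 tcp [0.5352 0.3279 0.1804] gap 0.0248 F [-0.27 -0.17 -1.65]
```

```bash
python3 -m crank '{"travel": [[-0.1,-0.2,0],[-0.3,-0.6,0],[-0.6,-1.2,0],[-0.9,-1.8,0],[-1.2,-2.4,0]], "turn":[0,0,0,0,0]}'|egrep "tcp|gap"
python3 -m crank '{"travel": [[-0.3,-0.6,0],[-0.6,-1.2,0],[-0.9,-1.8,0],[-1.2,-2.4,0],[-1.5,-3.0,0]], "turn":[0,0,0,0,0]}'|egrep "tcp|gap"
python3 -m crank '{"travel": [[-0.3,-0.6,0],[-0.6,-1.2,0],[-0.9,-1.8,0],[-0.92,-1.87,0],[-0.92,-1.87,0]], "turn":[0,0,0,0,0]}'|egrep "tcp|gap"
python3 -m crank '{"travel": [[0,0,0],[0,0,0],[0,0,0]], "turn":[0,0,0]}'|egrep "tcp|gap"
python3 -c "
from h import *
to('blue',.0605);"
python3 -m crank '{"travel": [[0,0,0.4],[0,0,0.9],[0,0,1.4],[0,0,1.9],[0,0,2.3]], "turn":[0,0,0,0,0]}'|egrep "tcp|force"
python3 -m crank '{"travel": [[0,0,0.25],[0,0,0.45],[0,0,0.6],[0,0,0.67],[0,0,0.69]], "turn":[0,0,0,0,0]}'|egrep "tcp|force"
python3 -m crank '{"travel": [[0,0,0.02],[0,0,0.02],[0,0,0.02]], "turn":[0,0,0]}'|egrep "tcp|force"
python3 -m crank '{"travel": [[0,0,0.01],[0,0,0.02],[0,0,0.02]], "turn":[0,0,0]}'|egrep "tcp|force"
```

```text
tcp_pos: [0.5531, 0.2206, 0.1793]
finger_gap: 0.0248
tcp_pos: [0.5763, 0.0881, 0.1795]
finger_gap: 0.0245
tcp_pos: [0.5903, 0.0058, 0.1795]
finger_gap: 0.0244
tcp_pos: [0.5907, 0.009, 0.1809]
finger_gap: 0.0248
blue travel units [-0.018 -0.026  3.009] turn 0.0009 t 53.18 tcp [0.5907 0.009  0.1809] gap 0.0248 F [-0.54 -0.58 -0.49]
tcp_pos: [0.5904, 0.0092, 0.0877]
wrist_force: [0.2, 0.5, -0.8]
tcp_pos: [0.5914, 0.0081, 0.0617]
wrist_force: [-0.2, 0.6, -0.1]
tcp_pos: [0.5919, 0.0078, 0.0616]
wrist_force: [-0.4, 0.6, 1.1]
tcp_pos: [0.5922, 0.0077, 0.0616]
wrist_force: [-1.7, 0.2, 7.2]
```

```bash
python3 -m crank '{"travel": [[0,0,-0.01],[0,0,-0.01],[0,0,-0.01],[0,0,-0.01],[0,0,-0.01]], "turn":[0,0,0,0,0]}' 50|egrep "force|gap"
python3 -m crank '{"travel": [[0,0,-0.4],[0,0,-0.9],[0,0,-1.6],[0,0,-2.3],[0,0,-3.02]], "turn":[0,0,0,0,0]}'|egrep "tcp|gap"
for i in 1 2; do python3 -m crank '{"travel": [[0.3,0.8,0],[0.6,1.6,0],[0.9,2.4,0],[1.2,3.2,0],[1.5,4,0]], "turn":[0,0,0,0,0]}'|egrep tcp; done
python3 -m crank '{"travel": [[0,0,0],[0,0,0],[0,0,0]], "turn":[0,0,0]}'|egrep "tcp|gap"
python3 - <<'E'
from h import *
a=cv2.imread("pics/top0.png");c=read_camera("top");b=c["image"][:,:,::-1].copy();cv2.imwrite("pics/top9.png",b)
def bl(im,lo,hi,x0,x1,y0,y1,smin=120,vmin=60):
    h=cv2.cvtColor(im,cv2.COLOR_BGR2HSV)[y0:y1,x0:x1];m=((h[...,0]>=lo)&(h[...,0]<=hi)&(h[...,1]>=smin)&(h[...,2]>=vmin)).astype(np.uint8)
    n,l,s,q=cv2.connectedComponentsWithStats(m); 
    return [(s[i][4],(q[i]+[x0,y0]).round(1).tolist(),s[i][:4].tolist()) for i in range(1,n) if s[i][4]>25]
box=(262,432,190,312)
for n,lo,hi,s,v in(("red",0,6,150,60),("yellow",22,32,120,60),("blue",112,125,200,130),("purple",126,150,100,40),("orange",7,16,150,100)):
    for im in(a,b): print(n,bl(im,lo,hi,*box,s,v))
d=cv2.absdiff(a,b).max(2);print("changed in tray",np.c_[np.nonzero(d[185:315,257:437]>60)].shape)
h=cv2.cvtColor(b,cv2.COLOR_BGR2HSV);g=(h[225:303,473:540,1]<90)&(h[225:303,473:540,2]>130);y,x=np.nonzero(g);print("tin px",x.mean()+473,y.mean()+225,len(x),"pred",w2px(c,[*B["cork"],.029]))
E
```

```text
wrist_force: [-0.4, -0.4, 0.5]
finger_gap: 0.0499
tcp_pos: [0.5907, 0.008, 0.1818]
finger_gap: 0.0497
tcp_pos: [0.5791, 0.1798, 0.1812]
tcp_pos: [0.5672, 0.3505, 0.1809]
tcp_pos: [0.5673, 0.3487, 0.1806]
finger_gap: 0.0501
red [(np.int32(337), [383.1, 241.0], [110, 40, 23, 23])]
red [(np.int32(257), [387.4, 237.6], [112, 38, 24, 23])]
yellow [(np.int32(60), [292.0, 206.6], [26, 13, 9, 8]), (np.int32(382), [343.0, 261.2], [70, 60, 23, 23])]
yellow [(np.int32(66), [292.2, 206.6], [26, 13, 9, 9]), (np.int32(392), [344.0, 259.4], [71, 58, 23, 24])]
blue [(np.int32(89), [317.5, 217.9], [48, 23, 19, 15])]
blue [(np.int32(122), [319.0, 219.4], [49, 23, 19, 17])]
purple [(np.int32(169), [284.4, 231.6], [15, 35, 15, 14])]
purple [(np.int32(170), [284.4, 231.6], [15, 35, 15, 15])]
orange [(np.int32(167), [406.0, 268.1], [137, 71, 16, 15])]
orange [(np.int32(150), [405.9, 268.0], [137, 71, 16, 15])]
changed in tray (1371, 2)
tin px 510.01702610669696 263.57094211123723 881 pred [511.68678999 263.71804449]
```

```bash
python3 -c "
from workcell import *
print(get_state()['clock'],get_state()['qvel'].round(3)); print(hand_in())"
```

```text
56.4833 [-0.016 -0.007 -0.002  0.001  0.001  0.002]
the job is handed in; nothing more can be done
None
```

The job is handed in at about 56 s of the 138 s allowed; `hand_in()` reports no verdict. The three bottles went to the drip mat by their caps, the tin went to the middle of the cork mat, and red, yellow and blue were put back on their own circles. Every set-down was slow and felt as contact before I let go.

**Last checks** (top camera against the first picture, all within the 15 mm limits):
- **Bottles:** the colour outlines show shifts of about 4 to 5 mm for red, 3 mm for yellow and 2 mm for blue.
- **Capsule stacks:** purple and orange have not moved.
- **Tin:** about 3 mm from the cork mat's centre.
- **Robot:** the gripper is open and clear of everything.

**What disagreed or failed:**
- **First grasp:** it closed on air above the blue cap. The real fingertips sat 20 to 37 mm higher than the reported TCP, depending on the opening. I worked out the difference from the cameras and went that much deeper afterwards.
- **Pictures:** I used up all 16, so the bottle returns and final checks rest on image code, contact forces and pose readings, not on looking.
- **Uprightness:** I only inferred that the bottles stand upright at the end, from the size and place of their outlines.

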